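Refit the coffee machine's drip tray

TASK

The capsule coffee machine's drip tray has been washed and stands on the worktop. Slide it back into the machine, capsule bin first, until it is fully home against the back of its bay, and leave the things standing around where they are.

Things in the scene. Friction and masses are not known exactly. Their poses are not given: they have to be found in the camera images.
- machine: Capsule coffee machine, grey with a darker head, fixed: 120 mm wide, 315 mm deep, 235 mm high (251 with its lever). Origin: on the worktop, on its centre line, at the back stop inside the tray bay. x points from its front to its rear, z up. Everything is symmetric in y. Brewing head: overhangs the bay from x = -140 mm rearwards, underside 137 mm up, spout at x = -108 mm down to 118 mm.
- bay_mouth (a point): Middle of the tray bay's open front, on the worktop, at x = -156 mm of the machine; axes as the machine's. The bay runs straight along +x to a stop 156 mm in and has no floor or step: the tray slides on the worktop. The mouth, about 118 mm wide, narrows within 17 mm to 100 mm between upright side walls: 46 mm high cheeks, then from 70 mm in the closed column, its roof 112 mm up.
- tray_center (a point): Centre of the loose drip tray's basin, 18 mm up. Mid-grey plastic, one rigid piece, 0.25 to 0.5 kg; basin 190 mm long (x), 94 wide, 36 high, flat underneath, front under a steel grille; on the rear an open bin 88 mm wide, top 95 mm up. x points from the pull grip to the bin end; rear corners cut off by 8 mm. Fully home: this point at x = -95 mm, y = 0 of the machine, axes parallel.
- tray_grip (a point): Centre of the tray's pull grip, a block in the middle of its front wall: 28 mm wide (y), standing out 29 mm ahead of the wall, from 6 to 36 mm above the worktop. The point is 109 mm ahead of the tray's centre and 21 mm up; axes as the tray's. Open on both sides and above. Fully home, it lies at x = -204 mm, y = 0 of the machine, 64 mm in front of the brewing head's upright face.
- mug: White mug, 80 mm across, 85 mm high, standing nearby; origin at the centre of its underside. A bystander.
- soap: Brown washing-up soap bottle, 58 mm across, 190 mm high, standing nearby; origin at the centre of its underside. A bystander.
- jar: Glass storage jar with a steel lid, 84 mm across, 115 mm high, standing nearby; origin at the centre of its underside. A bystander.
Things that resemble listed ones, but are neither listed nor needed, are in the scene too. Several things look just like the part that bears tray_center: the one meant starts nearest to the robot's base.

How it is judged:
At the end, for the whole second after the job is handed in: The drip tray is in the machine's bay with its rear end within 6 mm of the back stop, in line with the bay (within 8 mm sideways and 0.08 rad), flat on the worktop (within 6 mm and 0.06 rad) and at rest, released (x of tray_center in the frame of machine above -0.101 m and y of tray_center in the frame of machine between -0.008 and 0.008 m and z of tray_center in the frame of machine below 0.024 m and angle between the x axis of tray_center and the x axis of machine, either way round below 0.08 rad and angle between tray_center's own z axis and vertical below 0.06 rad and linear speed of tray below 0.01 m/s); the robot touches nothing.
It fails at once if the mug is shifted more than 30 mm or tipped (distance of mug from where it was at the start of the episode above 0.03 m or angle between mug's own z axis and vertical above 0.35 rad).
It fails at once if the soap bottle is shifted more than 30 mm or tipped (distance of soap from where it was at the start of the episode above 0.03 m or angle between soap's own z axis and vertical above 0.35 rad).
It fails at once if the jar is shifted more than 30 mm or tipped (distance of jar from where it was at the start of the episode above 0.03 m or angle between jar's own z axis and vertical above 0.35 rad).
It also fails if it takes over 48 s, if anything falls off the work surface, if the arm or the gripper's body presses on something with over 40 N, if the wrist force passes 120 N, or if a joint passes its speed limit or range.

ROBOT

A 7-joint arm with a two-finger parallel gripper is mounted at the origin on the work surface. World frame = base frame: x ahead of the robot, y to its left, z up, the work surface at z = 0. Lengths are in m, angles in rad, forces in N, time in s.
With the tool pointing down it reaches from about 0.4 to 0.85 m from the base axis. Payload 4.5 kg.
Tool frame: the origin (TCP) lies at the very end of the fingers, on their centre line; the grasp point (between the pads) lies 19 mm behind it (r.pinch_z is the distance from the TCP to the grasp point, in m); z points along the fingers, y is the line along which they close (so a half turn about z gives the same grasp; the last joint's range is limited). The gripper opens to 88 mm and grips with 3 to 60 N. Pads are 18 mm wide; open, the fingers measure 123 mm over their backs; the gripper's body (75 mm by 187 mm) begins 45 mm behind the grasp point.
Start: joints at [0.034, 0.689, -0.195, 1.565, 0.157, 0.902, -0.215], TCP at [0.625, 0, 0.239] pointing down, gripper open.
Joint ranges: [-3.01, 3.01], [-0.46, 2.08], [-1.47, 1.51], [0.13, 2.56], [-1, 4.14], [0.04, 2.09], [-2.66, 2.66]. Speed limits (rad/s): [2.57, 2.57, 3.14, 3.14, 3.14, 3.14, 3.14].

INTERFACE

Orientations are given as a unit quaternion [x, y, z, w].
In Python, from plant import r, cams gives the robot as it stands.
- The arm moves only by the shell command python3 -m pendant 'ROWS' [FORCE]. ROWS is JSON, a list of rows, each a list of 3 entries, a list of its own where there are three numbers: the closure, from -1 (fully open) to 1 (shut), then the shift along the tool's x, y, z in mm, then the turn, a rotation vector about the tool's x, y, z in degrees. A call has 1 to 8 rows; each row shifts and turns the commanded pose from where the row before left it, along the tool's axes as they then stand; what a row does not reach is not made up. A row lasts 1/8 s, in which the tool goes at most 62.5 mm and 10.7 degrees, less where a joint would pass 70% of its speed; a pose out of reach is approached as far as the arm can. A call with a gripper value outside its range is refused whole. The fingers move at their own pace and stop on an object; FORCE is the grip in N (left out, the last holds). Time passes only in rows, so rows that do not move let the fingers close. It gives the time, the measured TCP pose, the force, the opening and the grip force at its end, in the units of the state.
- r.get_state(): the state, without advancing time (a new reading comes with each control period).
- cams.snapshot(name): name is "scene" or "side" or "wrist"; returns a dict with "img" (400x640x3 uint8, red, green, blue), "camera_matrix" (3x3 intrinsics, pixels), "camera_from_world" (4x4, takes a point from world to camera coordinates); the wrist camera has in their place "tool_from_camera" (4x4, takes a point from camera to tool coordinates, whose origin is the TCP and whose axes are the flange's). Camera axes: x right, y up, looking along -z (the intrinsics and any distortion apply to the point x, -y, -z); pixel columns grow to the right and rows downward; lengths in m; the calibration is good to about 2 mm. The wrist camera is an equidistant fisheye: a pixel r from the principal point sees the ray r / f radians off the axis. A picture is of the moment at which its call begins: read the wrist's pose just before it. There is no depth.
- r.finish_job(): hands the job in; it is judged then, once.
The state is a dict: "clock": time; "q": joint angles; "qd": joint speeds; "joint_torque": joint torques, N m; "tool_pos": TCP position; "eef_rot": TCP orientation; "contact_force": force on the tool from outside, world axes, zero at the start; "moment": the same for the moment, N m; "opening": opening from 0.0 (shut) to 1.0 (fully open); "finger_force": force on a finger pad.
Only numpy, scipy, OpenCV 4.12 (cv2) and the standard library are available. Lean on these libraries where they do the work, as an engineer would, in place of code of your own. Each camera call takes 0.05 s, during which the arm holds its last target. There are 200 camera calls.

## Working session

There is one attempt and no reset: what is moved stays moved. The work goes in short steps, Python scripts to look and compute and a shell command to move; the robot and the scene stay as the last step left them, time stands still between calls to the robot, and variables do not carry over. Pictures are saved under pics/ and viewed, at most 13 in all, crops included, and the job is handed in when it is done.

```bash
mkdir -p pics; ls; cat > h.py <<'E'
import numpy as np, cv2
from plant import r, cams
from scipy.spatial.transform import Rotation as R
def snap(n,f=None):
    s=r.get_state(); d=cams.snapshot(n); d['s']=s
    if f: cv2.imwrite('pics/'+f+'.png',d['img'][:,:,::-1])
    return d
def ray(d,u,v):
    K=d['camera_matrix']; x=(u-K[0,2])/K[0,0]; y=(v-K[1,2])/K[1,1]
    if 'tool_from_camera' in d:
        t=np.hypot(x,y); k=np.sin(t)/t if t>1e-9 else 1
        c=np.array([x*k,-y*k,-np.cos(t)])
        T=np.eye(4); T[:3,:3]=R.from_quat(d['s']['eef_rot']).as_matrix(); T[:3,3]=d['s']['tool_pos']
        M=T@d['tool_from_camera']
    else:
        c=np.array([x,-y,-1]); M=np.linalg.inv(d['camera_from_world'])
    return M[:3,3],M[:3,:3]@c
def onz(d,u,v,z):
    o,k=ray(d,u,v); return o+k*(z-o[2])/k[2]
def proj(d,p):
    p=np.append(p,1); K=d['camera_matrix']
    c=d['camera_from_world']@p
    return K[0,0]*c[0]/-c[2]+K[0,2], K[1,1]*-c[1]/-c[2]+K[1,2]
E
python3 - <<'E'
from h import *
import pickle
for n in('scene','side','wrist'):
    d=snap(n,n); pickle.dump(d,open(n+'.pkl','wb'))
s=d['s'];print(s['clock'],s['tool_pos'],s['eef_rot'],s['opening'])
print({k:v for k,v in d.items() if k not in('img','s')})
E
```

```text
pics
0.1 [ 6.24450731e-01 -3.39529583e-05  2.38007109e-01] [ 7.07080181e-01  7.07132924e-01 -6.13447142e-04 -5.17720657e-04] 0.9990997887589521
{'camera_matrix': array([[309.70691629,   0.        , 315.09169402],
       [  0.        , 309.70691629, 197.86552513],
       [  0.        ,   0.        ,   1.        ]]), 'tool_from_camera': array([[ 3.25182171e-04,  9.65802011e-01,  2.59280485e-01,
         6.57057623e-02],
       [ 9.99999781e-01, -1.64565311e-04, -6.41176643e-04,
        -7.44788576e-04],
       [-5.76581117e-04,  2.59280637e-01, -9.65801853e-01,
        -1.46467960e-01],
       [ 0.00000000e+00,  0.00000000e+00,  0.00000000e+00,
         1.00000000e+00]])}
```

View pics/scene.png

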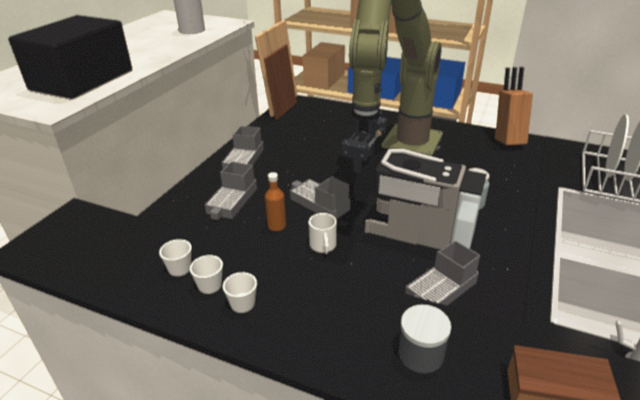

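View pics/side.png

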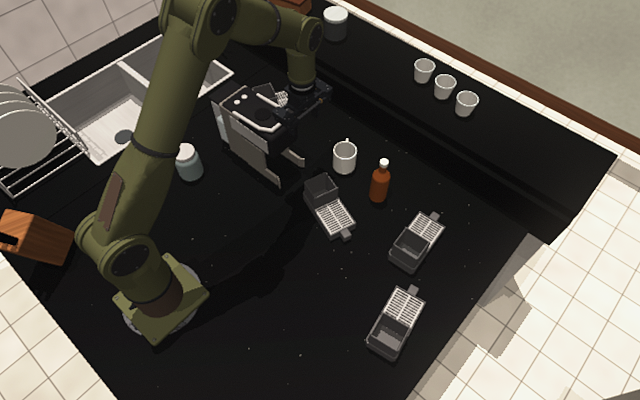

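Scene view: four trays, at (242,147), (232,190), (320,195), (445,275). In the side view three of them are at (397,322), (417,240) and (330,205). The machine is at scene (415,200), the mug at (322,232), the soap at (275,205), and a jar at (425,338), with another at side (188,162).

```bash
python3 - <<'E'
from h import *
import pickle
D={n:pickle.load(open(n+'.pkl','rb')) for n in('scene','side')}
for n,u,v in [('scene',240,155),('scene',232,195),('scene',318,197),('scene',440,283),('scene',425,355),('scene',322,245),('scene',275,222),('side',395,325),('side',415,245),('side',330,212),('side',345,165),('side',378,195)]:
    p=onz(D[n],u,v,.02); print(n,u,v,p.round(3),np.hypot(*p[:2]).round(3))
for n in D:
  print(n,[np.round(proj(D[n],p)) for p in [(0,0,0),(.5,0,0),(.5,.2,0)]])
im=D['side']['img'][:,:,::-1]
a=cv2.resize(im[60:260,190:450],None,fx=3,fy=3,interpolation=cv2.INTER_CUBIC);cv2.imwrite('pics/c1.png',a)
E
```

```text
scene 240 155 [ 0.404 -0.573  0.02 ] 0.7
scene 232 195 [ 0.645 -0.456  0.02 ] 0.79
scene 318 197 [ 0.545 -0.184  0.02 ] 0.575
scene 440 283 [0.785 0.28  0.02 ] 0.834
scene 425 355 [1.026 0.298 0.02 ] 1.068
scene 322 245 [ 0.764 -0.073  0.02 ] 0.768
scene 275 222 [ 0.72  -0.253  0.02 ] 0.763
side 395 325 [ 0.388 -0.565  0.02 ] 0.686
side 415 245 [ 0.632 -0.461  0.02 ] 0.782
side 330 212 [ 0.545 -0.185  0.02 ] 0.576
side 345 165 [ 0.725 -0.098  0.02 ] 0.732
side 378 195 [ 0.703 -0.261  0.02 ] 0.749
scene [array([413., 140.]), array([374., 207.]), array([434., 221.])]
side [array([161., 297.]), array([280., 192.]), array([240., 161.])]
```

View pics/c1.png

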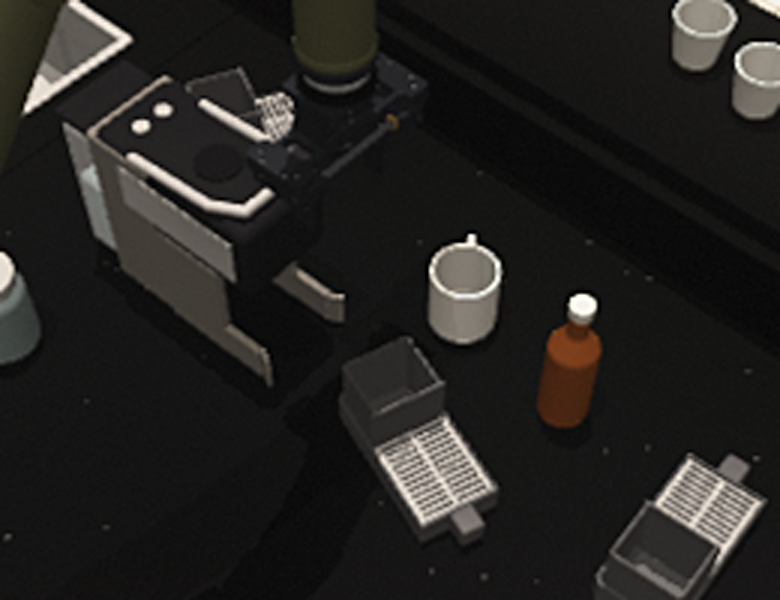

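View pics/wrist.png

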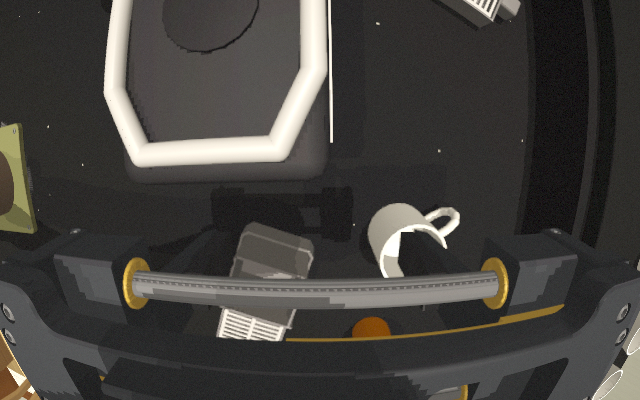

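Crop: the nearest tray is the one meant, 0.575 m from the base against 0.69 m or more for the others. Its bin is at crop (392,385) and its grip at (467,525). The bin already points roughly at the bay mouth, whose cheek ends are at crop (268,380) and (343,318). The wrist view shows the machine's lever loop at the top, the tray bin at (272,255) and the mug at (400,240).

```bash
python3 - <<'E'
from h import *
import pickle
d=pickle.load(open('side.pkl','rb'))
P=lambda n,u,v,z:print(n,onz(d,190+u/3-.33,60+v/3-.33,z).round(4)[:2])
P('Lcheek front bot',269,383,0);P('Lcheek front top',270,352,.046);P('Lside rear bot',120,275,0);P('Lcheek at column top',228,322,.046)
P('Rcheek front bot',343,321,0);P('Rcheek front top',344,294,.046);P('Rcheek col top',296,262,.046)
for n,u,v in('binA',342,373),('binB',406,340),('binC',444,383),('binD',380,420):P(n,u,v,.095)
for n,u,v in('frontL',418,530),('frontR',497,489):P(n,u,v,.036)
P('grip top end mid',476,525,.036);P('grip top root',458,508,.036)
P('mug',463,325,0);P('soap',565,410,0)
E
```

```text
Lcheek front bot [0.5127 0.017 ]
Lcheek front top [0.5233 0.021 ]
Lside rear bot [0.5047 0.2629]
Lcheek at column top [0.5212 0.0861]
Rcheek front bot [0.6344 0.0147]
Rcheek front top [0.639  0.0156]
Rcheek col top [0.6362 0.09  ]
binA [ 0.5323 -0.083 ]
binB [ 0.6103 -0.1047]
binC [ 0.595 -0.172]
binD [ 0.5152 -0.1529]
frontL [ 0.469  -0.2475]
frontR [ 0.5616 -0.2773]
grip top end mid [ 0.5137 -0.2885]
grip top root [ 0.5166 -0.2615]
mug [ 0.7248 -0.0945]
soap [ 0.7103 -0.2578]
```

```bash
python3 -m pendant '[[-1,[-55,-22,10],[0,0,0]],[-1,[-55,-22,10],[0,0,0]],[-1,[-55,-22,10],[0,0,0]],[-1,[-55,-22,10],[0,0,0]],[-1,[-55,-22,10],[0,0,0]],[-1,[0,0,0],[0,0,8.5]],[-1,[0,0,0],[0,0,8.5]],[-1,[0,0,0],[0,0,0]]]' 30
python3 - <<'E'
from h import *
import pickle
for n in('scene','side','wrist'):
    d=snap(n,n+'2'); pickle.dump(d,open(n+'2.pkl','wb'))
print(d['s']['tool_pos'],d['s']['eef_rot'],d['s']['q'])
from h import *
a=cv2.imread('pics/wrist2.png'); b=cv2.imread('pics/side2.png')[60:260,190:450]
cv2.imwrite('pics/c2.png',cv2.resize(b,None,fx=3,fy=3,interpolation=cv2.INTER_CUBIC))
E
```

```text
clock: 1.15
tool_pos: [0.5149, -0.275, 0.1885]
eef_rot: [0.803, 0.595, -0.0, -0.0]
contact_force: [0.1, 0.2, 1.1]
opening: 0.999
finger_force: 0.0
[ 0.5150382  -0.27469301  0.18861708] [ 8.02909990e-01  5.96100267e-01 -7.19522211e-05 -1.19960790e-04] [ 0.49039511  0.6967256  -0.13606428  1.74611934  0.13424119  0.7080563
 -0.01000724]
```

View pics/wrist2.png

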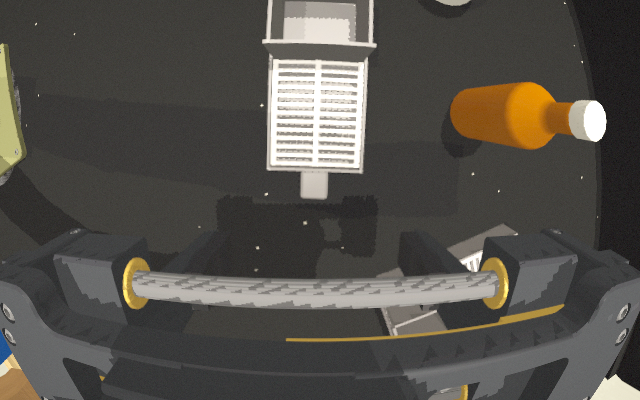

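View pics/c2.png

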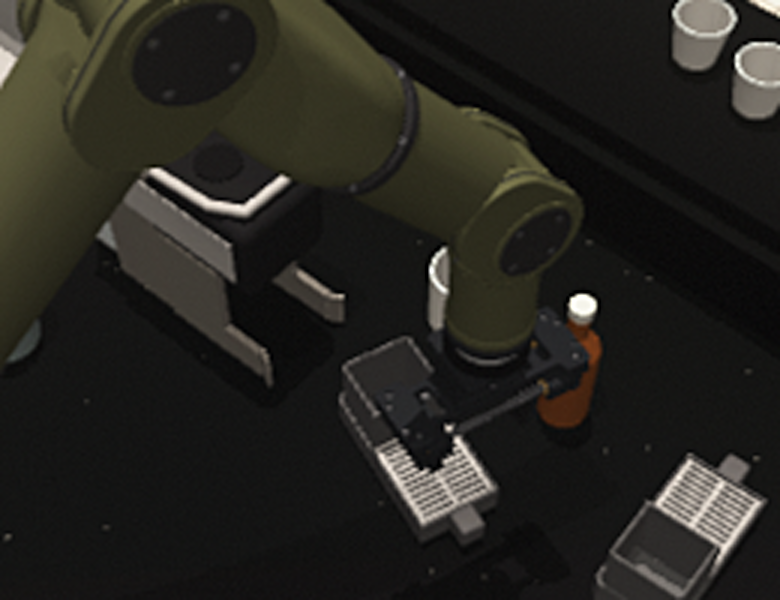

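Wrist view: the tray is centred, with the grip at about (314,185), the front wall corners at (268,170) and (362,171), and the soap to the right. Crop: the fingers are above the grille and clear of everything.

```bash
python3 - <<'E'
from h import *
import pickle
d=pickle.load(open('wrist2.pkl','rb')); S=pickle.load(open('side.pkl','rb')); C=pickle.load(open('scene.pkl','rb'))
g=[onz(d,u,v,.036)[:2] for u,v in((301,172),(328,172),(301,197),(327,197))]
print('grip',np.round(g,4),np.mean(g,0))
fl,fr=onz(d,268,168,.036)[:2],onz(d,362,171,.036)[:2]
print('front',fl,fr, (fl+fr)/2,np.linalg.norm(fr-fl)); e=fr-fl; print('yaw',np.degrees(np.arctan2(e[0],-e[1])))
for (a,b),(c,e) in [((268,168),(274,62)),((362,171),(364,62))]:
    p,q=onz(d,a,b,.036),onz(d,c,e,.036);k=q-p;print('edge yaw',np.degrees(np.arctan2(k[1],k[0])),np.linalg.norm(k))
print('mug rim side',onz(S,190+465/3-.33,60+270/3-.33,.085)); print('mug scene rim',onz(C,322,223,.085))
print('soap cap side',onz(S,190+582/3-.33,60+303/3-.33,.19)); print('soap cap scene',onz(C,273,176,.19))
R0=R.from_quat(d['s']['eef_rot']).as_matrix();print(R0.round(3))
E
```

```text
grip [[ 0.5048 -0.2595]
 [ 0.5301 -0.2672]
 [ 0.4972 -0.2837]
 [ 0.5221 -0.2913]] [ 0.51355017 -0.27542971]
front [ 0.47482336 -0.24610571] [ 0.56268087 -0.27577444] [ 0.51875212 -0.26094007] 0.09273174435403529
yaw 71.34060980272224
edge yaw 69.27413418082786 0.10416109950661778
edge yaw 72.91328621497755 0.10725511464264093
mug rim side [ 0.7338661  -0.08442124  0.085     ]
mug scene rim [ 0.74407519 -0.08124612  0.085     ]
soap cap side [ 0.7107218 -0.2516737  0.19     ]
soap cap scene [ 0.71738725 -0.24789054  0.19      ]
[[ 0.289  0.957 -0.   ]
 [ 0.957 -0.289  0.   ]
 [ 0.    -0.    -1.   ]]
```

```bash
python3 -m pendant '[[-1,[0,-1,0],[0,6,0.8]],[-1,[0,0,0],[0,6,0.7]],[-1,[-9.4,0,44],[0,0,0]],[-1,[-9.4,0,44],[0,0,0]],[-1,[-9.4,0,44],[0,0,0]],[-1,[-9.2,0,43],[0,0,0]],[-1,[0,0,0],[0,0,0]]]' 35
python3 -m pendant '[[1,[0,0,0],[0,0,0]],[1,[0,0,0],[0,0,0]],[1,[0,0,0],[0,0,0]],[1,[0,0,0],[0,0,0]],[1,[0,0,0],[0,0,0]]]' 35
python3 - <<'E'
from h import *
import pickle
for n in('wrist',):
    d=snap(n,n+'3'); pickle.dump(d,open(n+'3.pkl','wb'))
print(R.from_quat(d['s']['eef_rot']).as_matrix().round(3),d['s']['q'])
E
```

```text
clock: 2.17
tool_pos: [0.5113, -0.2734, 0.0071]
eef_rot: [0.807, 0.581, 0.083, -0.065]
contact_force: [0.0, 0.2, 1.1]
opening: 1.001
finger_force: 0.0
clock: 2.8
tool_pos: [0.5137, -0.2748, 0.0101]
eef_rot: [0.807, 0.581, 0.084, -0.062]
contact_force: [0.0, -1.3, 1.0]
opening: 0.457
finger_force: 0.0
[[ 0.311  0.948  0.064]
 [ 0.928 -0.317  0.198]
 [ 0.208 -0.002 -0.978]] [ 0.67359803  1.00804988 -0.26151493  1.76970236  0.03880077  0.42509816
  0.16819609]
```

View pics/wrist3.png

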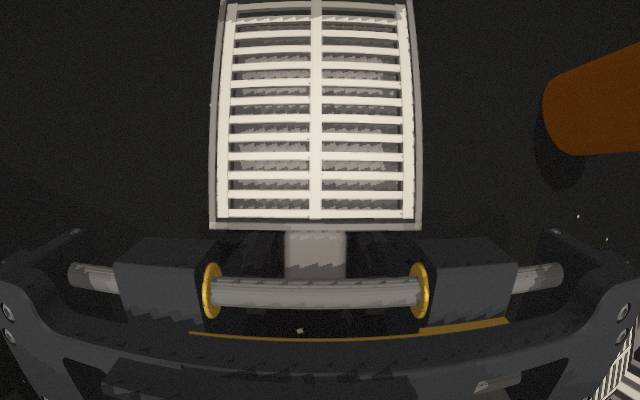

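The grip is centred between the closing fingers at about (316,255), and the tray edges are square in the picture; the fingers are still closing.

```bash
python3 -m pendant '[[1,[0,0,0],[0,0,0]],[1,[0,0,0],[0,0,0]],[1,[0,0,0],[0,0,0]],[1,[0,0,0],[0,0,0]]]' 35
python3 - <<'E'
from h import *
import pickle
d=pickle.load(open('wrist3.pkl','rb'))
fl,fr=onz(d,211,228,.036)[:2],onz(d,420,229,.036)[:2]
m=(fl+fr)/2;e=fr-fl;y=np.arctan2(e[0],-e[1]);print('front mid',m,np.linalg.norm(e),np.degrees(y),'center',m+.095*np.array([np.cos(y),np.sin(y)]))
s=r.get_state();print(s['tool_pos'],R.from_quat(s['eef_rot']).as_matrix().round(3))
# machine: side cheek pts from first picture, cheek outer wall line & scene view crop
a=cv2.imread('pics/scene.png')[140:260,340:500];cv2.imwrite('pics/c3.png',cv2.resize(a,None,fx=5,fy=5,interpolation=cv2.INTER_CUBIC))
E
```

```text
clock: 3.35
tool_pos: [0.5137, -0.2747, 0.0098]
eef_rot: [0.807, 0.581, 0.084, -0.062]
contact_force: [-0.5, -0.7, 0.0]
opening: 0.317
finger_force: 35.0
front mid [ 0.51769623 -0.26229651] 0.09299004451389228 71.26590912657139 center [ 0.548208   -0.17232967]
[ 0.51365121 -0.27474231  0.00977672] [[ 0.311  0.948  0.064]
 [ 0.927 -0.317  0.198]
 [ 0.208 -0.002 -0.978]]
```

View pics/c3.png

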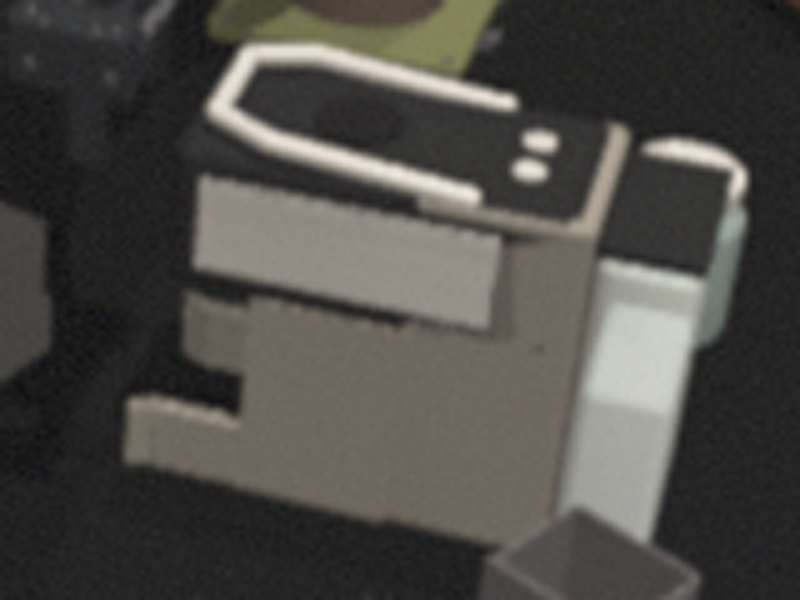

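Crop: the machine's +x side wall. Its cheek front bottom is at (124,463) and its base line runs to (500,550).

```bash
python3 - <<'E'
from h import *
import pickle
C=pickle.load(open('scene.pkl','rb'));W=pickle.load(open('wrist.pkl','rb'));S=pickle.load(open('side.pkl','rb'))
P=lambda n,u,v,z:print(n,onz(C,340+u/5-.4,140+v/5-.4,z).round(4)[:2])
P('R front bot',124,463,0);P('R col bot',245,492,0);P('R rear bot',385,524,0);P('R front top',128,400,.046);P('Rcheek at col top',240,428,.046);P('L front top',186,292,.046)
Q=lambda n,u,v,z:print(n,onz(S,190+u/3-.33,60+v/3-.33,z).round(4)[:2])
Q('L bot',269,383,0);Q('L bot mid',228,352,0);Q('L bot',180,318,0)
for u,v in((105,92),(107,20),(327,68),(327,15),(331,10),(331,140)):print('lever',u,v,onz(W,u,v,.245).round(4)[:2])
E
```

```text
R front bot [0.6371 0.0144]
R col bot [0.6351 0.0919]
R rear bot [0.6315 0.1783]
R front top [0.6327 0.0136]
Rcheek at col top [0.6328 0.085 ]
L front top [0.5102 0.0104]
L bot [0.5127 0.017 ]
L bot mid [0.5119 0.0833]
L bot [0.5085 0.1611]
lever 105 92 [0.5138 0.0855]
lever 107 20 [0.5133 0.1259]
lever 327 68 [0.6291 0.0878]
lever 327 15 [0.6291 0.1132]
lever 331 10 [0.6309 0.1158]
lever 331 140 [0.6309 0.0552]
```

```bash
python3 -m pendant '[[1,[8.4,6.9,1.8],[0.52,0,-2.45]],[1,[8.4,6.9,1.8],[0.52,0,-2.45]],[1,[8.4,6.9,1.8],[0.52,0,-2.45]],[1,[8.4,6.9,1.8],[0.52,0,-2.45]],[1,[8.4,6.9,1.8],[0.52,0,-2.45]],[1,[8.4,6.9,1.8],[0.52,0,-2.45]],[1,[8.4,6.9,1.8],[0.52,0,-2.45]],[1,[8.4,6.9,1.8],[0.52,0,-2.45]]]' 35
python3 -m pendant '[[1,[0,0,0],[0,0,0]],[1,[0,0,0],[0,0,0]]]'
python3 - <<'E'
from h import *
import pickle
for n in('wrist','side'):
    d=snap(n,n+'4'); pickle.dump(d,open(n+'4.pkl','wb'))
print(R.from_quat(d['s']['eef_rot']).as_matrix().round(3),d['s']['q'])
a=cv2.imread('pics/wrist4.png')[:260];b=cv2.imread('pics/side4.png')[60:230,190:430]
b=cv2.resize(b,(480,340));v=np.zeros((600,640,3),np.uint8);v[:260]=a;v[260:,:480]=b;cv2.imwrite('pics/c4.png',v)
E
```

```text
clock: 4.35
tool_pos: [0.5799, -0.2166, 0.0098]
eef_rot: [0.693, 0.714, 0.072, -0.076]
contact_force: [-1.5, -3.7, 4.9]
opening: 0.315
finger_force: 35.0
clock: 4.6
tool_pos: [0.5804, -0.2143, 0.0098]
eef_rot: [0.693, 0.713, 0.074, -0.076]
contact_force: [1.3, 2.4, 2.0]
opening: 0.316
finger_force: 35.0
[[-0.027  1.    -0.007]
 [ 0.977  0.027  0.211]
 [ 0.211 -0.001 -0.977]] [ 0.54839632  1.05111732 -0.31408947  1.60845227  0.13651263  0.59469311
  0.28736146]
```

View pics/c4.png

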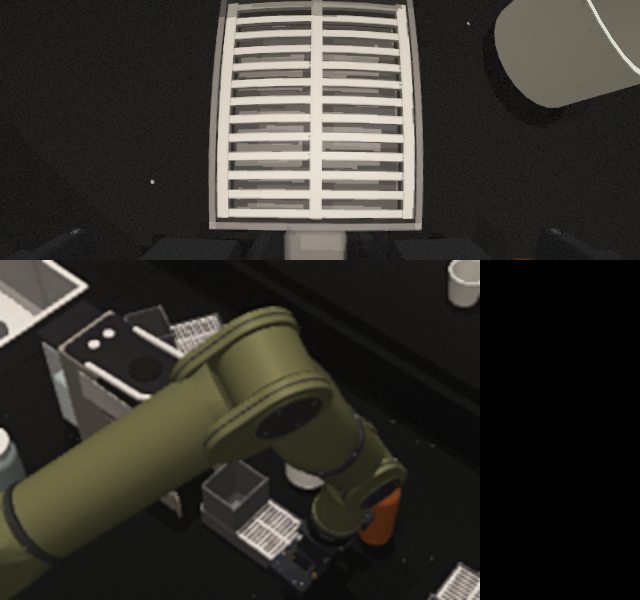

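Wrist: the tray is still square in the gripper, with the mug at the upper right, clear of the fingers. Side: the bin stands just ahead of the bay mouth and is lined up with it.

```bash
python3 -m pendant '[[1,[12.2,-0.5,2.6],[0,0,0]],[1,[12.2,-0.5,2.6],[0,0,0]],[1,[12.2,0,2.6],[0,0,0]],[1,[12.2,0,2.6],[0,0,0]],[1,[0,0,0],[0,0,0]]]'
python3 -m pendant '[[1,[8.8,0,1.9],[0,0,0]],[1,[8.8,0,1.9],[0,0,0]],[1,[8.8,0,1.9],[0,0,0]],[1,[0,0,0],[0,0,0]]]'
python3 - <<'E'
from h import *
import pickle
for n in('wrist','scene'):
    d=snap(n,n+'5'); pickle.dump(d,open(n+'5.pkl','wb'))
print(R.from_quat(d['s']['eef_rot']).as_matrix().round(3))
a=cv2.imread('pics/wrist5.png')[:260];b=cv2.imread('pics/scene5.png')[90:260,250:490]
b=cv2.resize(b,(480,340));v=np.zeros((600,640,3),np.uint8);v[:260]=a;v[260:,:480]=b;cv2.imwrite('pics/c5.png',v)
E
```

```text
clock: 5.32
tool_pos: [0.5764, -0.1666, 0.0098]
eef_rot: [0.694, 0.713, 0.072, -0.076]
contact_force: [-0.8, 1.6, 6.0]
opening: 0.316
finger_force: 35.0
clock: 5.82
tool_pos: [0.5762, -0.1409, 0.0098]
eef_rot: [0.694, 0.712, 0.072, -0.075]
contact_force: [0.1, -1.4, 5.7]
opening: 0.317
finger_force: 35.0
[[-0.025  1.    -0.007]
 [ 0.978  0.026  0.208]
 [ 0.208 -0.002 -0.978]]
```

View pics/c5.png

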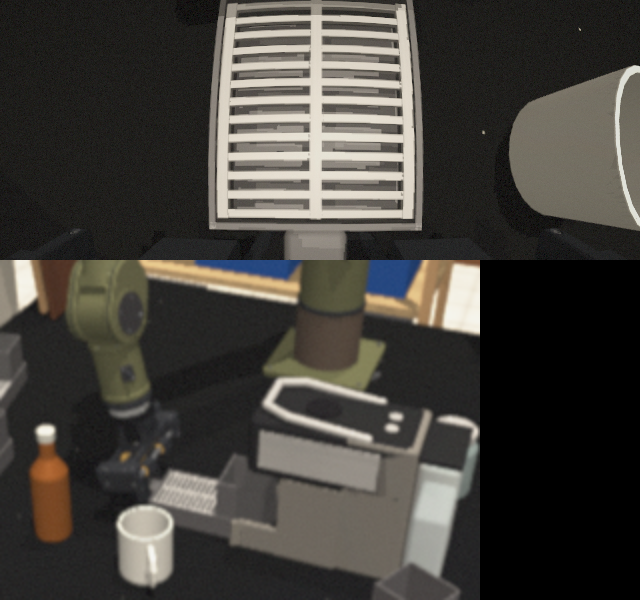

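The bin is between the cheeks with no side force (under 2 N), the arm is well clear of the machine, and the mug's left edge is at wrist (510,150). I'll check the mug clearance.

```bash
python3 - <<'E'
from h import *
import pickle
d=pickle.load(open('wrist5.pkl','rb'))
for z in(0,.02):print(onz(d,510,150,z))
print(onz(d,614,150,.085))
E
python3 -m pendant '[[1,[9.8,0,2.1],[0,0,0]],[1,[9.8,0,2.1],[0,0,0]],[1,[9.8,0,2.1],[0,0,0]],[1,[9.8,0,2.1],[0,0,0]],[1,[0,0,0],[0,0,0]]]'
```

```text
[ 0.69558776 -0.08271941  0.        ]
[ 0.68111753 -0.08562276  0.02      ]
[ 0.69259379 -0.08919369  0.085     ]
clock: 6.55
tool_pos: [0.5752, -0.1005, 0.0097]
eef_rot: [0.694, 0.712, 0.072, -0.076]
contact_force: [-0.3, -0.4, 5.9]
opening: 0.316
finger_force: 35.0
```

```bash
python3 -m pendant '[[1,[9.8,0,2.1],[0,0,0]],[1,[9.8,0,2.1],[0,0,0]],[1,[9.8,0,2.1],[0,0,0]],[1,[9.8,0,2.1],[0,0,0]],[1,[7.8,0,1.7],[0,0,0]],[1,[0,0,0],[0,0,0]]]'
python3 -m pendant '[[1,[5,0,1.1],[0,0,0]],[1,[5,0,1.1],[0,0,0]],[1,[0,0,0],[0,0,0]]]'
```

```text
clock: 7.3
tool_pos: [0.5741, -0.0531, 0.0098]
eef_rot: [0.694, 0.712, 0.072, -0.075]
contact_force: [0.7, -2.2, 7.5]
opening: 0.311
finger_force: 35.0
clock: 7.68
tool_pos: [0.574, -0.044, 0.0097]
eef_rot: [0.695, 0.712, 0.072, -0.075]
contact_force: [0.6, -3.8, 8.0]
opening: 0.312
finger_force: 35.0
```

```bash
python3 -m pendant '[[1,[3,0,0.6],[0,0,0]],[1,[3,0,0.6],[0,0,0]],[1,[0,0,0],[0,0,0]]]'
python3 -m pendant '[[1,[2,0,0.4],[0,0,0]],[1,[2,0,0.4],[0,0,0]],[1,[0,0,0],[0,0,0]]]'
python3 -m pendant '[[1,[2,0,0.4],[0,0,0]],[1,[0,0,0],[0,0,0]]]'
```

```text
clock: 8.05
tool_pos: [0.5739, -0.0383, 0.0098]
eef_rot: [0.695, 0.712, 0.072, -0.074]
contact_force: [1.0, -5.2, 7.5]
opening: 0.312
finger_force: 35.0
clock: 8.43
tool_pos: [0.5737, -0.0345, 0.0098]
eef_rot: [0.695, 0.712, 0.072, -0.074]
contact_force: [0.5, -5.4, 8.7]
opening: 0.313
finger_force: 35.0
clock: 8.68
tool_pos: [0.5736, -0.0326, 0.0098]
eef_rot: [0.695, 0.712, 0.072, -0.074]
contact_force: [-0.0, -6.1, 7.8]
opening: 0.315
finger_force: 35.0
```

```bash
for i in 1 2; do python3 -m pendant '[[1,[2,0,0.4],[0,0,0]],[1,[0,0,0],[0,0,0]]]' | egrep 'tool_pos|contact'; done
python3 -m pendant '[[1,[2,0,0.4],[0,0,0]],[1,[0,0,0],[0,0,0]]]'
```

```text
tool_pos: [0.5736, -0.0324, 0.0097]
contact_force: [0.1, -9.1, 9.5]
tool_pos: [0.5736, -0.0323, 0.0098]
contact_force: [-0.5, -11.7, 10.4]
clock: 9.43
tool_pos: [0.5736, -0.0322, 0.0097]
eef_rot: [0.696, 0.711, 0.069, -0.072]
contact_force: [-0.9, -15.3, 11.5]
opening: 0.314
finger_force: 35.0
```

It hit the stop at y = -0.032, where I expected it, and the force rose to 15 N with no further motion. Relax, open and withdraw.

```bash
python3 -m pendant '[[1,[-4,0,-0.8],[0,0,0]],[-1,[0,0,0],[0,0,0]],[-1,[0,0,0],[0,0,0]],[-1,[0,0,0],[0,0,0]],[-1,[0,0,0],[0,0,0]],[-1,[0,0,0],[0,0,0]],[-1,[0,0,0],[0,0,0]],[-1,[0,0,0],[0,0,0]]]'
python3 -m pendant '[[-1,[0,0,-15],[0,0,0]],[-1,[0,0,-20],[0,0,0]],[-1,[0,0,-25],[0,0,0]],[-1,[0,0,-25],[0,0,0]],[-1,[-10,0,-25],[0,0,0]],[-1,[-10,0,-25],[0,0,0]],[-1,[-10,0,-20],[0,0,0]],[-1,[0,0,0],[0,0,0]]]'
python3 - <<'E'
from h import *
import pickle
for n in('wrist','scene'):
    d=snap(n,n+'6'); pickle.dump(d,open(n+'6.pkl','wb'))
print(R.from_quat(d['s']['eef_rot']).as_matrix().round(3))
a=cv2.imread('pics/wrist6.png')[:260];b=cv2.imread('pics/scene6.png')[90:260,250:490]
b=cv2.resize(b,(480,340));v=np.zeros((600,640,3),np.uint8);v[:260]=a;v[260:,:480]=b;cv2.imwrite('pics/c6.png',v)
E
```

```text
clock: 10.42
tool_pos: [0.5716, -0.0281, 0.0089]
eef_rot: [0.694, 0.712, 0.071, -0.077]
contact_force: [-3.0, -5.0, 0.1]
opening: 1.001
finger_force: 2.4
clock: 11.42
tool_pos: [0.5767, -0.0895, 0.1574]
eef_rot: [0.694, 0.712, 0.074, -0.074]
contact_force: [-0.2, 0.5, 0.6]
opening: 1.001
finger_force: 0.0
[[-0.027  1.    -0.005]
 [ 0.978  0.027  0.209]
 [ 0.209  0.    -0.978]]
```

View pics/c6.png

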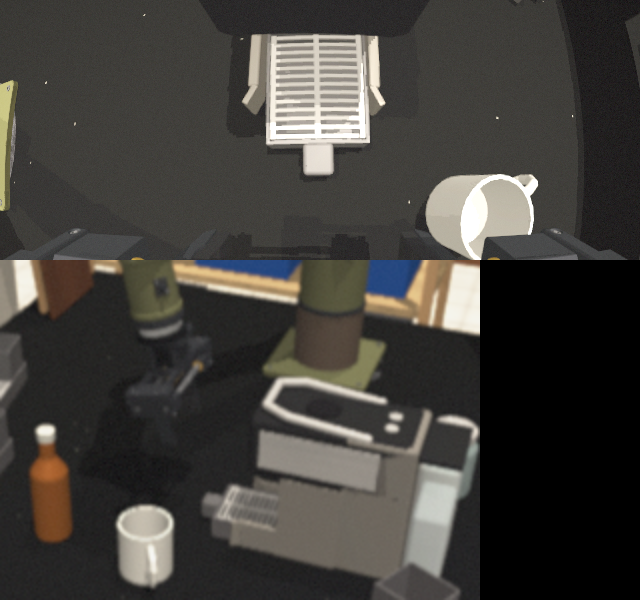

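Wrist: the tray is in the bay and in line with it. The grip is at (318,159), the front wall corners at (268,143) and (368,142), and the cheek ends at (246,105) and (381,105). Scene: the tray is home, and the mug and soap haven't moved.

```bash
python3 - <<'E'
from h import *
import pickle
d=pickle.load(open('wrist6.pkl','rb'));f=lambda u,v,z:onz(d,u,v,z)[:2]
a,b=f(267,137,.036),f(370,137,.036);print('front',a,b,(a+b)/2,'yaw',np.degrees(np.arctan2((b-a)[0],-(b-a)[1])))
c,e=f(247,106,.046),f(381,105,.046);print('cheeks',c,e,(c+e)/2)
c,e=f(243,107,.03),f(384,107,.03);print('cheeks low',(c+e)/2)
print('grip',f(318,145,.036),f(318,174,.036))
E
```

```text
front [ 0.53079305 -0.015992  ] [ 0.62463294 -0.01335328] [ 0.577713   -0.01467264] yaw 91.61069955396212
cheeks [0.51289019 0.01092371] [0.63273989 0.0150099 ] [0.57281504 0.01296681]
cheeks low [0.57223292 0.01570167]
grip [ 0.57734812 -0.02252193] [ 0.57802664 -0.04874396]
```

```bash
python3 -c "
from plant import r
print(r.finish_job())"
```

```text
the job is handed in; nothing more can be done
None
```

The nearest tray is back in the machine, bin first, pushed until it stopped against the back of the bay; the gripper let go and backed clear, the mug and soap did not visibly move and the arm never went near the jar, and the job is handed in at about 11.5 s (no verdict was returned).

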